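# Bolt a seat mechanism under its safety catch

## Robot

A 7-joint arm with a two-finger parallel gripper is mounted at the origin on the work surface. World frame = base frame: x ahead of the robot, y to its left, z up, the work surface at z = 0. Lengths are in m, angles in degrees, forces in N, time in s.
With the tool pointing down it reaches from about 0.425 to 0.925 m from the base axis. Payload 6.8 kg.
Tool frame: the origin (TCP) lies at the very end of the fingers, on their centre line; the grasp point (between the pads) lies 19 mm behind it; x points along the fingers, y is the direction in which the jaws open and shut, and the axes are right-handed (so a half turn about x gives the same grasp; the last joint's range is limited). The gripper opens to 85 mm and grips with 20 to 120 N. Pads are 22 mm wide; open, the fingers measure 114 mm over their backs; the gripper's body (76 mm by 85 mm) begins 54 mm behind the grasp point. The pads swing forward as they close: fully open they stand 13 mm farther back than shut.
Start: joints at [-81.767, 27.33, 1.283, 89.118, -0.659, 63.558, -4.761], TCP at [0.168, 0.654, 0.231] pointing down, gripper open.
Joint ranges: [-169.35, 169.35], [-19.33, 120.38], [-80.79, 83.38], [13.8, 139.57], [-78.32, 258.32], [9.67, 109.79], [-169.56, 169.56]. Speed limits (degrees/s): [136.94, 136.94, 180, 180, 180, 180, 180].

## Interface

Orientations are given as a 3x3 rotation matrix whose columns are the frame's x, y, z axes.
In Python, from station import status, eyes, env gives the robot as it stands.
- The arm moves only by the shell command python3 -m creep 'ROWS' [FORCE]. ROWS is JSON, a list of rows, each an object of numbers: "tx", "ty", "tz": the shift along the tool's x, y, z in mm; "ax", "ay", "az": the turn, a rotation vector about the tool's x, y, z in rad; "gripper": the finger opening in mm, from 0 to 85.4. A call has exactly 8 rows; each row shifts and turns the pose as measured when the row begins, along the tool's axes as they then stand; what a row does not reach is not made up. A row lasts 1/12 s, in which the tool goes at most 41.7 mm and 7.16 degrees, less where a joint would pass 70% of its speed; a pose out of reach is approached as far as the arm can. A call with a gripper value outside its range is refused whole. The fingers move at their own pace and stop on an object; FORCE is the grip in N (left out, the last holds). Time passes only in rows, so rows that do not move let the fingers close, or fill a call up. It gives the time, the measured TCP pose, the force and the opening at its end, in the units of the state.
- status.observe(): the state, without advancing time (a new reading comes with each control period).
- eyes.get_image(name): name is "scene" or "top" or "wrist"; returns (picture, depth): 384x512x3 uint8, blue, green, red; 384x512 float32, m along the optical axis (not along the pixel's ray), 0 where there is no reading.
- eyes.get_calibration(name): a dict with "fx", "fy", "cx", "cy" (pixels), "cam_to_world" (4x4, takes a point from camera to world coordinates). Camera axes: x right, y up, looking along -z (the intrinsics and any distortion apply to the point x, -y, -z); pixel columns grow to the right and rows downward; lengths in m; the calibration is good to about 2 mm. The wrist camera is an equidistant fisheye: a pixel r from the principal point sees the ray r / f radians off the axis. A picture is of the moment at which its call begins: read the wrist's pose just before it. get_calibration takes no time and is no camera call; for the wrist camera it gives the pose at the moment of the call.
- env.close_job(): hands the job in, once; it reports no verdict.
The state is a dict: "clock": time; "joints": joint angles; "joint_velocities": joint speeds; "joint_torque": joint torques, N m; "tool_pos": TCP position; "eef_rot": TCP orientation; "force": force on the tool from outside, world axes, zero at the start; "moment": the same for the moment, N m; "gripper_width": finger opening in m.
Only numpy, scipy, OpenCV 4.12 (cv2) and the standard library are available. Lean on these libraries where they do the work, as an engineer would, in place of code of your own. Each camera call takes 0.05 s, during which the arm holds its last target.

## Task

The mechanism on the upturned seat has to be bolted: with one fingertip hold the red spring safety catch pressed right down, and while it is held down push the bolt by its yellow handle with the other fingertip, all the way across into the brass-coloured keeper. Then lift the hand away, so that the catch springs back up behind the bolt and locks it. Only press and push, grip nothing, and leave the loose things on the seat where they are.

Things in the scene. Friction and masses are not known exactly. Their poses are not given: they have to be found in the camera images.
- seat: upturned black seat, 360 (x) x 380 (y) x 79 mm, fixed on the bench, with a grey base board (330 x 350 mm) on its upturned underside, top 87 mm above the bench; origin under its centre. The mechanism is fixed on the board
- mech: seat mechanism on a light steel plate. Origin: centre of the underside of its base plate (170 along x, 210 along y, 6 mm thick) on the board; z up; bolt slides towards +y. 'h' = mm above this origin. Catch at x -42 over a housing up to h 26; bolt at x +33. A fixed black ribbed knob (dia 43, top h 36) at x -20, y -82. Between the rod's guides only catch and handle stand above h 28
- keeper (a point): centre of the top of the brass-coloured keeper, a fixed arch (40 mm in the mechanism's x, 14 in y) at x +33, y +95, h 48: the rod enters it. The bolt's rod (dia 12, along y, top h 28) runs in two fixed dark guide blocks at x +33, y -62 and +62 (30 mm in x, 12 in y, top h 34)
- catch_top (a point): centre of the top of the red safety catch, a flat press bar 36 mm wide (mechanism's x) and 90 mm long (y), so that a fingertip can slide along it while holding it down; in the mechanism's frame x -42, y 0, h 46 when up, h 36 when fully down
- catch (a joint): how far the catch is pressed down, m: 0 up, 0.010 at its stop. Springs back up; 3 N to start, 8 N at the stop. Its tooth blocks the bolt unless the catch is more than 0.006 down
- handle_top (a point): centre of the top of the bolt's yellow handle, an upright block 34 mm wide (mechanism's x), 14 mm thick (y), from h 24 to h 72; in the mechanism's frame x +33, y +4 (plus joint bolt), h 72. It moves with the bolt; push its -y face towards +y
- bolt (a joint): travel of the bolt towards +y, m: starts at 0 to 0.003; 0.030 at its stop, with the rod through the keeper. Friction about 3 N, stays where it is left. With the catch up it is stopped at about 0.004; from 0.026 on the catch can spring up behind it. If the catch is released between, its tooth jams under the bolt
- tin: bystander: upright blue and steel tin, dia 42 x 55 mm, loose on the board at the mechanism's -x side; origin at its underside
- foot: bystander: white plastic chair foot, dia 48 x 42 mm, loose on the board at the mechanism's -x side; origin at its underside
- spanner: bystander: steel spanner, 150 mm long, lying loose on the board at the +x side of the mechanism, along y

How it is judged (in metres and radians):
On the way, in this order (a step that is already met when the one before it is completed fails the run):
1. the catch is pressed down (more than 7 mm) before the bolt is moved (value of joint catch above 0.007 m and value of joint bolt below 0.006 m), for 0.1 s.
2. the bolt is across (more than 26 mm) with the catch still held down (more than 4 mm) (value of joint bolt above 0.026 m and value of joint catch above 0.004 m), for 0.1 s.
At the end, for the whole second after the job is handed in: The bolt is across (more than 25.5 of its 30 mm), the catch is up again (less than 2 mm down), and the tin, chair foot and spanner lie within 20 mm of where they started (value of joint bolt above 0.0255 m and value of joint catch below 0.002 m and distance of each of tin, foot, spanner from where it was at the start of the episode below 0.02 m); the robot touches nothing.
It fails at once if the catch is let up while the bolt is on its way (between 8 and 22 mm) (value of joint bolt between 0.008 and 0.022 m and value of joint catch below 0.0062 m).
It fails at once if a bystander is moved or lifted by more than 20 mm (distance of any of tin, foot, spanner from where it was at the start of the episode above 0.02 m).
It also fails if it takes over 29 s, if anything falls off the work surface, if the arm or the gripper's body presses on something with over 40 N, if the wrist force passes 120 N, or if a joint passes its speed limit or range.

## Working session

There is one attempt and no reset: what is moved stays moved. The work goes in short steps, Python scripts to look and compute and a shell command to move; the robot and the scene stay as the last step left them, time stands still between calls to the robot, and variables do not carry over. Pictures are saved under pics/ and viewed, and the job is handed in when it is done.

```bash
ls; mkdir -p pics
python3 - <<'E'
from station import status, eyes, env
import cv2,numpy as np
s=status.observe()
for k,v in s.items(): print(k,np.round(v,4).tolist())
for n in ("scene","top"):
    im,d=eyes.get_image(n); cv2.imwrite(f"pics/{n}0.png",im); np.save(f"pics/{n}0.npy",d)
    c=eyes.get_calibration(n); print(n,{k:np.round(v,3).tolist() for k,v in c.items()})
E
```

```text
pics
clock 0.0
joints [-81.7675, 27.376, 1.2806, 89.18, -0.6594, 63.5563, -4.7614]
joint_velocities [0.0796, -0.0312, -0.0171, 0.0394, -0.0662, 0.0162, 0.0026]
joint_torque [-0.0008, -59.646, 1.6074, -28.1186, 0.0124, 0.0094, -0.0]
tool_pos [0.168, 0.6531, 0.2303]
eef_rot [[-0.0003, 0.2491, 0.9685], [-0.0018, 0.9685, -0.2491], [-1.0, -0.0018, 0.0001]]
force [-0.243, -0.7594, -0.7657]
moment [-0.0456, 0.0043, 0.031]
gripper_width 0.0857
scene {'fx': 463.398, 'fy': 463.398, 'cx': 258.753, 'cy': 199.163, 'cam_to_world': [[0.519, -0.689, 0.506, 0.999], [0.855, 0.407, -0.322, -0.266], [0.016, 0.6, 0.8, 0.863], [0.0, 0.0, 0.0, 1.0]]}
top {'fx': 432.46, 'fy': 432.46, 'cx': 260.416, 'cy': 187.581, 'cam_to_world': [[0.022, 0.986, -0.163, 0.411], [-1.0, 0.022, -0.006, -0.006], [-0.003, 0.163, 0.987, 0.846], [0.0, 0.0, 0.0, 1.0]]}
```

View pics/scene0.png

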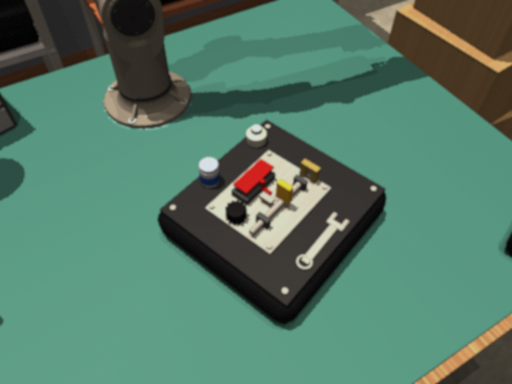

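View pics/top0.png

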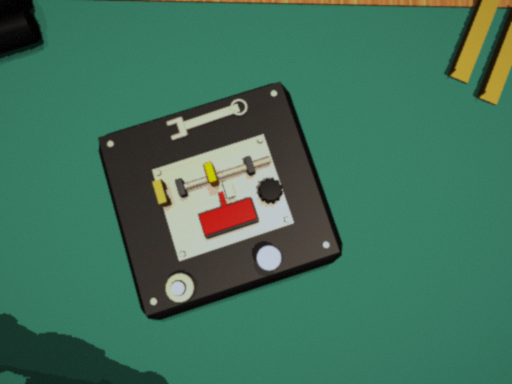

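```bash
cat > h.py <<'E'
import cv2,numpy as np
from station import eyes
def pts(n,d):
    c=eyes.get_calibration(n); v,u=np.mgrid[0:384,0:512]
    X=(u-c['cx'])/c['fx']*d; Y=-(v-c['cy'])/c['fy']*d
    P=np.stack([X,Y,-d,np.ones_like(d)],-1)@np.array(c['cam_to_world']).T
    return P[...,:3]
def ray(n,u,v,z):
    c=eyes.get_calibration(n);T=np.array(c['cam_to_world'])
    r=T[:3,:3]@np.array([(u-c['cx'])/c['fx'],-(v-c['cy'])/c['fy'],-1.]);o=T[:3,3]
    return o+r*(z-o[2])/r[2]
E
python3 - <<'E'
from h import *
for n in ("top","scene"):
    im=cv2.imread(f"pics/{n}0.png");d=np.load(f"pics/{n}0.npy");P=pts(n,d)
    hsv=cv2.cvtColor(im,cv2.COLOR_BGR2HSV);H,S,V=[hsv[...,i].astype(int) for i in range(3)]
    roi=np.zeros(H.shape,bool)
    if n=="top": roi[120:280,100:320]=1
    else: roi[120:260,190:330]=1
    red=((H<6)|(H>174))&(S>180)&(V>110)&roi
    yel=(H>18)&(H<33)&(S>170)&(V>100)&roi
    for nm,m,zt in (("red",red,.133),("yel",yel,.159),("brass",yel,.135)):
        k,lab,st,ce=cv2.connectedComponentsWithStats(m.astype(np.uint8))
        for i in range(1,k):
            if st[i,4]<25: continue
            q=P[lab==i]; r=cv2.minAreaRect(np.argwhere(lab==i)[:,::-1].astype(np.float32))
            print(n,nm,st[i].tolist(),ce[i].round(1),"z pct",np.percentile(q[:,2],[5,50,95]).round(3),"med",np.median(q,0).round(4))
            t=(lab==i)&(np.abs(P[...,2]-zt)<.004)
            if t.sum()>10:
                w=P[t]; R=cv2.minAreaRect((w[:,:2]*1000).astype(np.float32)); print("   top",t.sum(),w.mean(0).round(4),[np.round(a,1) for a in R])
E
for n in top scene; do python3 - $n <<'E'
import sys,cv2
n=sys.argv[1];im=cv2.imread(f"pics/{n}0.png")
c=im[120:310,100:340] if n=="top" else im[110:290,170:400]
cv2.imwrite(f"pics/{n}0z.png",cv2.resize(c,None,fx=3.1,fy=3.1,interpolation=cv2.INTER_CUBIC))
E
done
```

```text
top red [199, 193, 57, 42, 1225] [227.  215.5] z pct [0.131 0.134 0.136] med [0.4802 0.0547 0.1338]
   top 1175 [0.4798 0.0528 0.1338] [array([483.9,  54.1]), array([44.6, 88.9]), np.float64(19.6)]
top yel [204, 163, 14, 20, 165] [210.2 172.6] z pct [0.157 0.16  0.162] med [0.5465 0.0807 0.1597]
   top 160 [0.5474 0.0809 0.1596] [array([548.5,  81.1]), array([32.9, 13.9]), np.float64(17.4)]
top brass [204, 163, 14, 20, 165] [210.2 172.6] z pct [0.157 0.16  0.162] med [0.5465 0.0807 0.1597]
scene red [235, 161, 37, 32, 568] [253.3 176.6] z pct [0.131 0.134 0.136] med [0.4821 0.049  0.1338]
   top 559 [0.482  0.0489 0.1337] [array([483.9,  51.5]), array([43.9, 88.8]), np.float64(18.0)]
scene yel [278, 181, 14, 11, 90] [284.5 186.2] z pct [0.154 0.159 0.161] med [0.5515 0.0775 0.1592]
   top 84 [0.5518 0.078  0.1591] [array([551.4,  78.1]), array([30.2, 10.7]), np.float64(18.2)]
scene brass [278, 181, 14, 11, 90] [284.5 186.2] z pct [0.154 0.159 0.161] med [0.5515 0.0775 0.1592]
```

View pics/top0z.png

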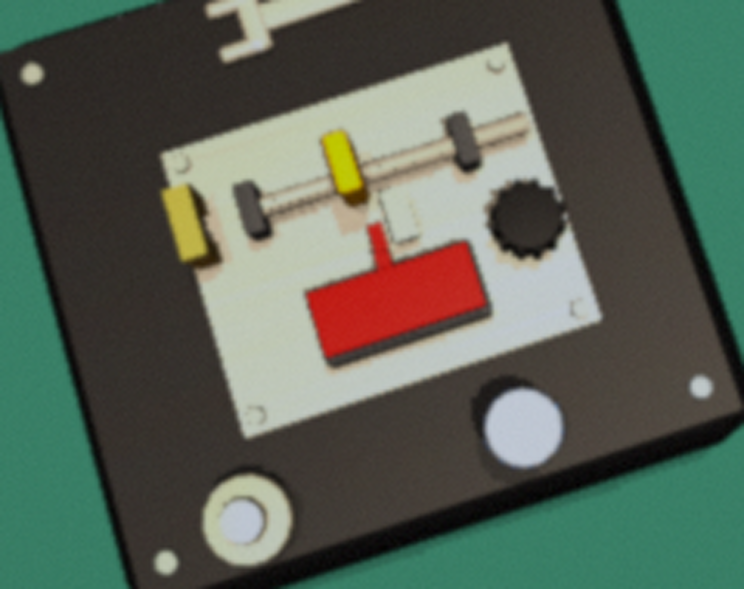

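Run:
```python
from h import *
for n in ("top","scene"):
    im=cv2.imread(f"pics/{n}0.png");d=np.load(f"pics/{n}0.npy");P=pts(n,d)
    hsv=cv2.cvtColor(im,cv2.COLOR_BGR2HSV);H,S,V=[hsv[...,i].astype(int) for i in range(3)]
    roi=np.zeros(H.shape,bool)
    if n=="top": roi[120:280,100:320]=1
    else: roi[120:260,190:330]=1
    red=((H<8)|(H>172))&(S>150)&(V>90)&roi&(abs(P[...,2]-.1335)<.005)
    red=cv2.morphologyEx(red.astype(np.uint8),cv2.MORPH_OPEN,np.ones((9,9)))>0
    yel=(H>15)&(H<35)&(S>100)&(V>80)&roi
    res={}
    for nm,m,z in (("catch",red,.133),("handle",yel&(abs(P[...,2]-.159)<.006),.159),("keeper",yel&(abs(P[...,2]-.135)<.005),.135)):
        k,lab,st,ce=cv2.connectedComponentsWithStats(m.astype(np.uint8))
        if k<2: print(n,nm,"none");continue
        i=1+st[1:,4].argmax()
        cs,_=cv2.findContours((lab==i).astype(np.uint8),0,1)
        c=max(cs,key=cv2.contourArea)[:,0]
        W=np.array([ray(n,u,v,z)[:2] for u,v in c])*1000
        R=cv2.minAreaRect(W.astype(np.float32))
        cen=ray(n,*ce[i],z); res[nm]=cen
        print(n,nm,st[i,4],"cen",cen.round(4),"rect",[np.round(a,1) for a in R],"zmed",np.median(P[lab==i][:,2]).round(4))
```

```text
top catch 1102 cen [0.4796 0.0531 0.133 ] rect [array([481.,  53.]), array([38.4, 89.7]), np.float64(19.7)] zmed 0.1339
top handle 172 cen [0.5482 0.0812 0.159 ] rect [array([548.6,  81.2]), array([34.1, 13.9]), np.float64(19.2)] zmed 0.1596
top keeper 214 cen [0.5183 0.167  0.135 ] rect [array([518.4, 167. ]), array([40.5, 14.8]), np.float64(19.1)] zmed 0.1362
scene catch 533 cen [0.4808 0.0492 0.133 ] rect [array([482. ,  50.7]), array([40.3, 89.6]), np.float64(19.6)] zmed 0.1338
scene handle 120 cen [0.5503 0.0781 0.159 ] rect [array([550.4,  77.7]), array([35.8, 17.8]), np.float64(20.8)] zmed 0.1592
scene keeper 118 cen [0.5179 0.165  0.135 ] rect [array([518.1, 165. ]), array([41.7, 16.4]), np.float64(20.6)] zmed 0.1358
```

```bash
python3 -m creep '[{"tz":20,"ax":0.04,"ty":-4,"gripper":60},{"tz":36,"ax":0.05,"ty":-8,"gripper":60},{"tz":36,"ax":0.05,"ty":-8,"gripper":60},{"tz":36,"ax":0.05,"ty":-8,"gripper":60},{"tz":36,"ax":0.05,"ty":-8,"gripper":60},{"tz":36,"ax":0.05,"ty":-8,"gripper":60},{"tz":36,"ax":0.05,"ty":-8,"gripper":60},{"tz":36,"ax":0.05,"ty":-8,"gripper":60}]'
```

```text
invalid input at $[0]: expected keys tx, ty, tz, ax, ay, az, gripper
```

```bash
python3 -m creep '[{"tz":36,"ax":0.06,"ty":-8,"gripper":60},{"tz":36,"ax":0.06,"ty":-8,"gripper":60},{"tz":36,"ax":0.06,"ty":-8,"gripper":60},{"tz":36,"ax":0.06,"ty":-8,"gripper":60},{"tz":36,"ax":0.06,"ty":-8,"gripper":60},{"tz":36,"ax":0.06,"ty":-8,"gripper":60},{"tz":20,"ax":0.06,"ty":-8,"gripper":60},{"tz":0,"gripper":60}]'
cat > rel.py <<'E'
from h import *
from station import status
O=np.array([.519,.0653,.087]);a=np.radians(19.3)
R=np.array([[np.cos(a),-np.sin(a),0],[np.sin(a),np.cos(a),0],[0,0,1]])
s=status.observe();T=np.array(s['eef_rot']);p=np.array(s['tool_pos'])
print("clock",s['clock'],"mech xyh mm",((p-O)@R*1e3).round(1),"F mech",(np.array(s['force'])@R).round(1),"M",np.round(s['moment'],2),"w",round(s['gripper_width']*1e3,1))
print("tool axes in mech (cols)",(R.T@T).round(3).tolist(),"z",p[2].round(4))
from scipy.spatial.transform import Rotation as Ro
Td=np.column_stack([-R[:,2],R[:,0],-R[:,1]])
print("turn (tool, rad)",Ro.from_matrix(T.T@Td).as_rotvec().round(3))
import sys
if len(sys.argv)>3:
    g=O+R@np.array([float(x) for x in sys.argv[1:4]])/1e3
    print("shift tool mm",(T.T@(g-p)*1e3).round(1))
E
python3 rel.py -4.5 -22 100
```

```text
clock 0.1 mech xyh mm [-136.9  670.9  143.5] F mech [ 0.1 -0.3  0.7] M [-0.03  0.   -0.06] w 85.7
tool axes in mech (cols) [[-0.001, 0.555, 0.832], [-0.001, 0.832, -0.555], [-1.0, -0.002, 0.0]] z 0.2305
turn (tool, rad) [0.982 0.001 0.001]
shift tool mm [  44.3 -502.7  494.8]invalid input at $[0]: expected keys tx, ty, tz, ax, ay, az, gripper
```

All seven keys are required in each row.

```bash
python3 -m creep '[{"tx":0,"ty":-4,"tz":20,"ax":0.04,"ay":0,"az":0,"gripper":60},{"tx":0,"ty":-8,"tz":36,"ax":0.05,"ay":0,"az":0,"gripper":60},{"tx":0,"ty":-8,"tz":36,"ax":0.05,"ay":0,"az":0,"gripper":60},{"tx":0,"ty":-8,"tz":36,"ax":0.05,"ay":0,"az":0,"gripper":60},{"tx":0,"ty":-8,"tz":36,"ax":0.05,"ay":0,"az":0,"gripper":60},{"tx":0,"ty":-8,"tz":36,"ax":0.05,"ay":0,"az":0,"gripper":60},{"tx":0,"ty":-8,"tz":36,"ax":0.05,"ay":0,"az":0,"gripper":60},{"tx":0,"ty":-8,"tz":36,"ax":0.05,"ay":0,"az":0,"gripper":60}]'; python3 rel.py -4.5 -22 100
```

```text
clock: 0.77
tool_pos: [0.3887, 0.483, 0.2252]
eef_rot: [[-0.008, 0.603, 0.798], [-0.004, 0.798, -0.603], [-1.0, -0.008, -0.004]]
force: [0.3, 1.2, -0.3]
gripper_width: 0.0597
clock 0.7667 mech xyh mm [ 15.1 437.4 138.2] F mech [ 0.7  1.  -0.3] M [-0.   -0.03 -0.06] w 59.7
tool axes in mech (cols) [[-0.009, 0.833, 0.554], [-0.001, 0.554, -0.833], [-1.0, -0.008, -0.004]] z 0.2252
turn (tool, rad) [ 0.587 -0.001  0.009]
shift tool mm [  38.9 -270.4  371.8]
```

```bash
python3 -m creep '[{"tx":0,"ty":-17,"tz":25,"ax":0.04,"ay":0,"az":0,"gripper":60},{"tx":0,"ty":-17,"tz":27,"ax":0.04,"ay":0,"az":0,"gripper":60},{"tx":0,"ty":-16,"tz":27,"ax":0.04,"ay":0,"az":0,"gripper":60},{"tx":0,"ty":-15,"tz":28,"ax":0.04,"ay":0,"az":0,"gripper":60},{"tx":0,"ty":-14,"tz":28,"ax":0.04,"ay":0,"az":0,"gripper":60},{"tx":0,"ty":-13,"tz":28,"ax":0.04,"ay":0,"az":0,"gripper":60},{"tx":0,"ty":-12,"tz":29,"ax":0.04,"ay":0,"az":0,"gripper":60},{"tx":0,"ty":-11,"tz":29,"ax":0.04,"ay":0,"az":0,"gripper":60}]'; python3 rel.py -4.5 -22 100
```

```text
clock: 1.43
tool_pos: [0.4686, 0.2224, 0.2241]
eef_rot: [[-0.007, 0.843, 0.537], [-0.008, 0.537, -0.843], [-1.0, -0.01, 0.003]]
force: [1.1, 0.1, -0.4]
gripper_width: 0.0596
clock 1.4333 mech xyh mm [  4.3 164.9 137.1] F mech [ 1.  -0.3 -0.4] M [ 0.05 -0.07  0.03] w 59.6
tool axes in mech (cols) [[-0.009, 0.974, 0.228], [-0.005, 0.228, -0.974], [-1.0, -0.01, 0.003]] z 0.2241
turn (tool, rad) [0.23  0.004 0.01 ]
shift tool mm [ 38.1 -50.9 179.9]
```

```bash
python3 -m creep '[{"tx":0,"ty":-8,"tz":28,"ax":0.04,"ay":0,"az":0.002,"gripper":60},{"tx":0,"ty":-7,"tz":29,"ax":0.04,"ay":0,"az":0.002,"gripper":60},{"tx":0,"ty":-6,"tz":29,"ax":0.04,"ay":0,"az":0.002,"gripper":60},{"tx":0,"ty":-5,"tz":29,"ax":0.04,"ay":0,"az":0.002,"gripper":60},{"tx":0,"ty":-4,"tz":29,"ax":0.04,"ay":0,"az":0.002,"gripper":60},{"tx":0,"ty":-2,"tz":26,"ax":0.03,"ay":0,"az":0,"gripper":60},{"tx":0,"ty":0,"tz":16,"ax":0,"ay":0,"az":0,"gripper":60},{"tx":0,"ty":0,"tz":0,"ax":0,"ay":0,"az":0,"gripper":60}]'; python3 rel.py -4.5 -22 100
python3 - <<'E'
from station import eyes
import cv2,numpy as np
for n in("wrist","scene"):
    im,d=eyes.get_image(n);cv2.imwrite(f"pics/{n}1.png",im);np.save(f"pics/{n}1.npy",d)
E
```

```text
clock: 2.1
tool_pos: [0.5204, 0.016, 0.2246]
eef_rot: [[0.001, 0.955, 0.295], [-0.006, 0.295, -0.955], [-1.0, -0.001, 0.006]]
force: [0.4, 0.1, 0.6]
gripper_width: 0.0598
clock 2.1 mech xyh mm [-14.9 -47.  137.6] F mech [ 0.4 -0.   0.6] M [-0.01  0.01 -0.01] w 59.8
tool axes in mech (cols) [[-0.001, 0.999, -0.037], [-0.006, -0.037, -0.999], [-1.0, -0.001, 0.006]] z 0.2246
turn (tool, rad) [-0.037  0.006  0.001]
shift tool mm [ 37.4   9.5 -25.6]
```

View pics/wrist1.png

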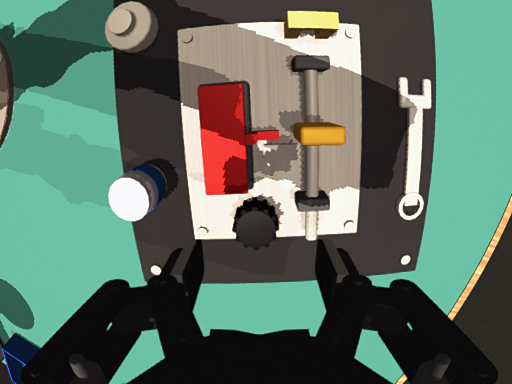

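View pics/scene1.png

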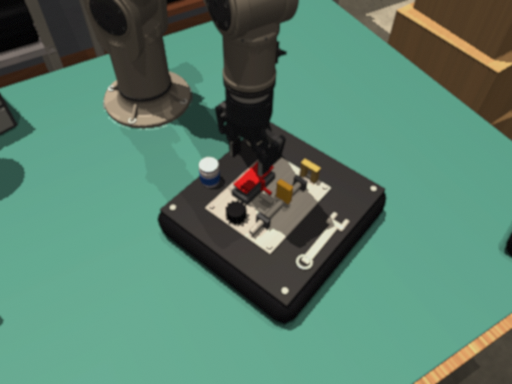

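Run:
```python
from h import *
O=np.array([.519,.0653,.087]);a=np.radians(19.3)
R=np.array([[np.cos(a),-np.sin(a),0],[np.sin(a),np.cos(a),0],[0,0,1]])
c=eyes.get_calibration("wrist");T=np.array(c['cam_to_world'])
im=cv2.imread("pics/wrist1.png");d=np.load("pics/wrist1.npy")
v,u=np.mgrid[0:384,0:512];x=(u-c['cx'])/c['fx'];y=(v-c['cy'])/c['fy'];th=np.hypot(x,y);k=np.tan(th)/np.maximum(th,1e-9)
P=np.stack([x*k*d,-y*k*d,-d],-1)@T[:3,:3].T+T[:3,3]
M=(P-O)@R*1000
hsv=cv2.cvtColor(im,cv2.COLOR_BGR2HSV);H,S,V=[hsv[...,i].astype(int) for i in range(3)]
red=((H<8)|(H>172))&(S>150)&(V>90)&(abs(M[...,2]-46)<5)
yel=(H>10)&(H<35)&(S>100)&(V>80)
for nm,m in (("catch",cv2.morphologyEx(red.astype(np.uint8),cv2.MORPH_OPEN,np.ones((15,15)))>0),("handle",yel&(abs(M[...,2]-72)<5)),("keeper",yel&(abs(M[...,2]-48)<5))):
    q=M[m]; Rr=cv2.minAreaRect(q[:,:2].astype(np.float32)); print(nm,m.sum(),"mean mech",q.mean(0).round(1),"rect",[np.round(t,1) for t in Rr])
f=(M[...,2]>100)&(v<330)&(v>230)&(d>0)
for lo,hi in((150,210),(310,370)):
    m=f&(u>=lo)&(u<hi); q=M[m]
    print("finger",m.sum(),"h min",np.percentile(q[:,2],[1,5,20]).round(1)); 
    b=q[q[:,2]<np.percentile(q[:,2],1)+8]; print(b.min(0).round(1),b.max(0).round(1))
```

```text
catch 4308 mean mech [-41.9   8.6  46.1] rect [array([-42.2,   4.7]), array([88.5, 35.7]), np.float64(90.0)]
handle 866 mean mech [31.8  9.3 71.6] rect [array([32.4,  9.2]), array([33.3, 14.1]), np.float64(2.4)]
keeper 904 mean mech [31.2 95.8 48.1] rect [array([32.1, 55. ]), array([ 40.5, 104.3]), np.float64(0.5)]
finger 3750 h min [145.7 151.1 164.9]
[-57.5 -54.  141.3] [-44.3 -31.3 153.7]
finger 3789 h min [145.6 151.1 164.9]
[ 14.6 -56.1 141.9] [ 28.2 -33.8 153.6]
```

```bash
python3 rel.py -4.5 -22 100;  python3 -m creep '[{"tx":5,"ty":3,"tz":-6,"ax":-0.02,"ay":0.002,"az":0,"gripper":60},{"tx":9,"ty":4,"tz":-8,"ax":-0.017,"ay":0.002,"az":0,"gripper":60},{"tx":9,"ty":3,"tz":-8,"ax":0,"ay":0.002,"az":0,"gripper":60},{"tx":9,"ty":0,"tz":-4,"ax":0,"ay":0,"az":0,"gripper":60},{"tx":9,"ty":0,"tz":0,"ax":0,"ay":0,"az":0,"gripper":60},{"tx":6,"ty":0,"tz":0,"ax":0,"ay":0,"az":0,"gripper":60},{"tx":0,"ty":0,"tz":0,"ax":0,"ay":0,"az":0,"gripper":60},{"tx":0,"ty":0,"tz":0,"ax":0,"ay":0,"az":0,"gripper":60}]'; python3 rel.py -4.5 -22 55
```

```text
clock 2.2 mech xyh mm [-14.3 -43.4 137.3] F mech [ 0.7  0.7 -0.7] M [ 0.03 -0.06  0.02] w 59.8
tool axes in mech (cols) [[-0.001, 0.999, -0.033], [-0.005, -0.033, -0.999], [-1.0, -0.001, 0.005]] z 0.2243
turn (tool, rad) [-0.033  0.005  0.001]
shift tool mm [ 37.2   9.2 -21.9]
clock: 2.87
tool_pos: [0.5177, 0.0588, 0.1696]
eef_rot: [[-0.007, 0.937, 0.35], [0.003, 0.35, -0.937], [-1.0, -0.006, -0.006]]
force: [0.0, -0.1, 0.4]
gripper_width: 0.06
clock 2.8667 mech xyh mm [-3.3 -5.7 82.6] F mech [-0.  -0.1  0.4] M [-0.03 -0.03  0.05] w 60.0
tool axes in mech (cols) [[-0.006, 1.0, 0.021], [0.005, 0.021, -1.0], [-1.0, -0.006, -0.006]] z 0.1696
turn (tool, rad) [ 0.021 -0.005  0.006]
shift tool mm [27.5 -1.3 16.4]
```

```bash
python3 -m creep '[{"tx":0,"ty":0,"tz":5,"ax":0.01,"ay":-0.002,"az":0.003,"gripper":60},{"tx":0,"ty":0,"tz":5,"ax":0.005,"ay":-0.002,"az":0.003,"gripper":60},{"tx":0,"ty":0,"tz":4,"ax":0,"ay":0,"az":0,"gripper":60},{"tx":0,"ty":0,"tz":0,"ax":0,"ay":0,"az":0,"gripper":60},{"tx":0,"ty":0,"tz":0,"ax":0,"ay":0,"az":0,"gripper":60},{"tx":0,"ty":0,"tz":0,"ax":0,"ay":0,"az":0,"gripper":60},{"tx":0,"ty":0,"tz":0,"ax":0,"ay":0,"az":0,"gripper":60},{"tx":0,"ty":0,"tz":0,"ax":0,"ay":0,"az":0,"gripper":60}]'; python3 rel.py -4.5 -22 55;python3 - <<'E'
from station import eyes
import cv2,numpy as np
for n in("wrist",):
    im,d=eyes.get_image(n);cv2.imwrite(f"pics/{n}2.png",im);np.save(f"pics/{n}2.npy",d)
E
```

```text
clock: 3.53
tool_pos: [0.5244, 0.042, 0.1713]
eef_rot: [[0.004, 0.944, 0.331], [0.001, 0.331, -0.944], [-1.0, 0.004, -0.0]]
force: [1.1, 0.8, -0.7]
gripper_width: 0.0599
clock 3.5333 mech xyh mm [ -2.6 -23.8  84.3] F mech [ 1.3  0.4 -0.7] M [ 0.04 -0.    0.05] w 59.9
tool axes in mech (cols) [[0.004, 1.0, 0.0], [0.0, 0.0, -1.0], [-1.0, 0.004, -0.0]] z 0.1713
turn (tool, rad) [ 0.    -0.    -0.004]
shift tool mm [29.3 -2.  -1.8]
```

View pics/wrist2.png

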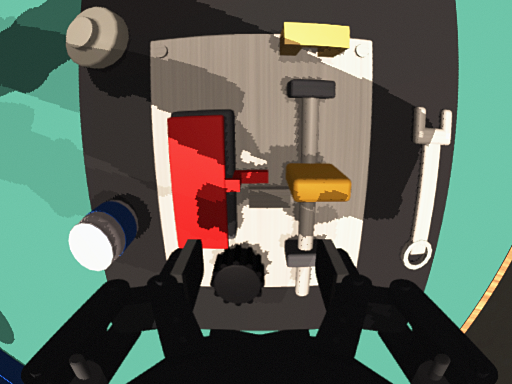

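```bash
python3 -m creep '[{"tx":5,"ty":-1,"tz":0,"ax":0,"ay":0,"az":0,"gripper":60},{"tx":6,"ty":0,"tz":0,"ax":0,"ay":0,"az":0,"gripper":60},{"tx":6,"ty":0,"tz":0,"ax":0,"ay":0,"az":0,"gripper":60},{"tx":5,"ty":0,"tz":0,"ax":0,"ay":0,"az":0,"gripper":60},{"tx":3,"ty":0,"tz":0,"ax":0,"ay":0,"az":0,"gripper":60},{"tx":0,"ty":0,"tz":0,"ax":0,"ay":0,"az":0,"gripper":60},{"tx":0,"ty":0,"tz":0,"ax":0,"ay":0,"az":0,"gripper":60},{"tx":0,"ty":0,"tz":0,"ax":0,"ay":0,"az":0,"gripper":60}]'; python3 rel.py -4.5 -22 45;python3 - <<'E'
from station import eyes
import cv2,numpy as np
for n in("wrist",):
    im,d=eyes.get_image(n);cv2.imwrite(f"pics/{n}3.png",im);np.save(f"pics/{n}3.npy",d)
E
```

```text
clock: 4.25
tool_pos: [0.5226, 0.0423, 0.1424]
eef_rot: [[0.002, 0.943, 0.332], [0.001, 0.332, -0.943], [-1.0, 0.002, -0.0]]
force: [0.5, -0.4, -0.0]
gripper_width: 0.0598
clock 4.25 mech xyh mm [ -4.2 -22.9  55.4] F mech [ 0.3 -0.6 -0. ] M [0.05 0.03 0.01] w 59.8
tool axes in mech (cols) [[0.002, 1.0, 0.001], [0.0, 0.001, -1.0], [-1.0, 0.002, -0.0]] z 0.1424
turn (tool, rad) [ 0.001 -0.    -0.002]
shift tool mm [10.4 -0.3 -0.9]
```

View pics/wrist3.png

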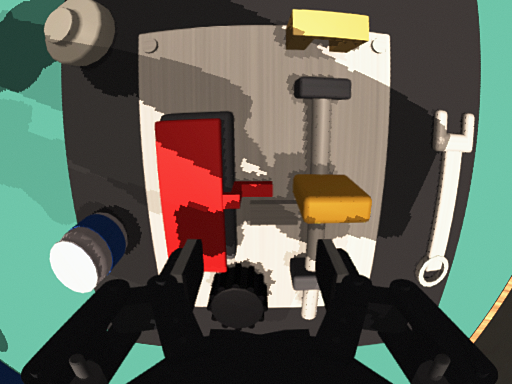

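```bash
python3 -m creep '[{"tx":4,"ty":0,"tz":0,"ax":0,"ay":0,"az":0,"gripper":60},{"tx":4,"ty":0,"tz":0,"ax":0,"ay":0,"az":0,"gripper":60},{"tx":3,"ty":0,"tz":0,"ax":0,"ay":0,"az":0,"gripper":60},{"tx":3,"ty":0,"tz":0,"ax":0,"ay":0,"az":0,"gripper":60},{"tx":2,"ty":0,"tz":0,"ax":0,"ay":0,"az":0,"gripper":60},{"tx":1,"ty":0,"tz":0,"ax":0,"ay":0,"az":0,"gripper":60},{"tx":1,"ty":0,"tz":0,"ax":0,"ay":0,"az":0,"gripper":60},{"tx":1,"ty":0,"tz":0,"ax":0,"ay":0,"az":0,"gripper":60}]'; python3 rel.py -4.5 -22 33
```

```text
clock: 4.97
tool_pos: [0.5237, 0.0425, 0.1232]
eef_rot: [[0.004, 0.943, 0.332], [0.002, 0.332, -0.943], [-1.0, 0.004, -0.001]]
force: [-2.5, -0.1, 5.7]
gripper_width: 0.0604
clock 4.9667 mech xyh mm [ -3.1 -23.1  36.2] F mech [-2.4  0.8  5.7] M [-0.02  0.45 -0.04] w 60.4
tool axes in mech (cols) [[0.004, 1.0, 0.001], [0.001, 0.001, -1.0], [-1.0, 0.004, -0.001]] z 0.1232
turn (tool, rad) [ 0.001 -0.001 -0.004]
shift tool mm [ 3.2 -1.4 -1.1]
```

```bash
python3 -m creep '[{"tx":2,"ty":0,"tz":0,"ax":0,"ay":0,"az":0,"gripper":60},{"tx":2,"ty":0,"tz":0,"ax":0,"ay":0,"az":0,"gripper":60},{"tx":2,"ty":0,"tz":0,"ax":0,"ay":0,"az":0,"gripper":60},{"tx":2,"ty":0,"tz":0,"ax":0,"ay":0,"az":0,"gripper":60},{"tx":2,"ty":0,"tz":0,"ax":0,"ay":0,"az":0,"gripper":60},{"tx":2,"ty":0,"tz":0,"ax":0,"ay":0,"az":0,"gripper":60},{"tx":2,"ty":0,"tz":0,"ax":0,"ay":0,"az":0,"gripper":60},{"tx":2,"ty":0,"tz":0,"ax":0,"ay":0,"az":0,"gripper":60}]'; python3 rel.py -4.5 -22 33
```

```text
clock: 5.63
tool_pos: [0.5238, 0.0422, 0.1176]
eef_rot: [[0.0, 0.944, 0.329], [0.01, 0.329, -0.944], [-1.0, 0.003, -0.009]]
force: [-7.4, -0.1, 25.4]
gripper_width: 0.0599
clock 5.6333 mech xyh mm [ -3.  -23.4  30.6] F mech [-7.   2.4 25.4] M [-0.32  2.43 -0.07] w 59.9
tool axes in mech (cols) [[0.003, 1.0, -0.001], [0.009, -0.001, -1.0], [-1.0, 0.003, -0.009]] z 0.1176
turn (tool, rad) [-0.001 -0.009 -0.003]
shift tool mm [-2.4 -1.4 -1.4]
```

```bash
python3 - <<'E'
from station import eyes
import cv2,numpy as np
for n in("wrist","scene"):
    im,d=eyes.get_image(n)
    if n=="scene": im=cv2.resize(im[110:290,170:400],None,fx=3,fy=3,interpolation=cv2.INTER_CUBIC)
    cv2.imwrite(f"pics/{n}4.png",im)
E
python3 rel.py
```

```text
clock 5.7333 mech xyh mm [ -3.1 -23.4  30.5] F mech [-6.7  1.7 25.2] M [-0.3   2.46 -0.08] w 60.1
tool axes in mech (cols) [[0.003, 1.0, -0.001], [0.009, -0.001, -1.0], [-1.0, 0.003, -0.009]] z 0.1175
turn (tool, rad) [-0.001 -0.009 -0.003]
```

View pics/wrist4.png

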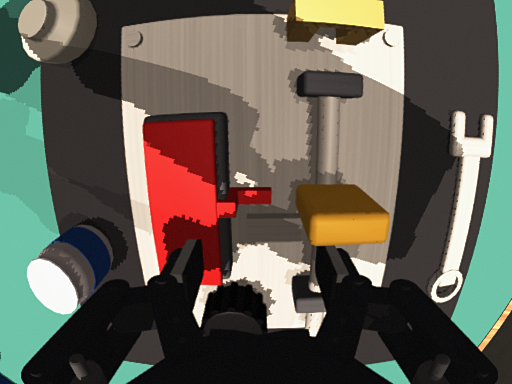

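View pics/scene4.png

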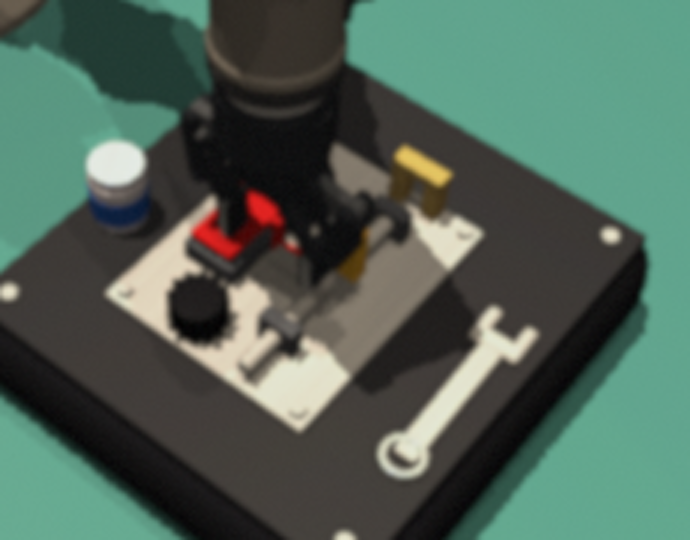

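```bash
python3 -m creep '[{"tx":2,"ty":0,"tz":-2,"ax":0,"ay":0,"az":0,"gripper":60},{"tx":2,"ty":0,"tz":-3,"ax":0,"ay":0,"az":0,"gripper":60},{"tx":2,"ty":0,"tz":-3,"ax":0,"ay":0,"az":0,"gripper":60},{"tx":2,"ty":0,"tz":-3,"ax":0,"ay":0,"az":0,"gripper":60},{"tx":2,"ty":0,"tz":-3,"ax":0,"ay":0,"az":0,"gripper":60},{"tx":2,"ty":0,"tz":-3,"ax":0,"ay":0,"az":0,"gripper":60},{"tx":2,"ty":0,"tz":-3,"ax":0,"ay":0,"az":0,"gripper":60},{"tx":2,"ty":0,"tz":-3,"ax":0,"ay":0,"az":0,"gripper":60}]'; python3 rel.py -3 17 30.5
```

```text
clock: 6.4
tool_pos: [0.5239, 0.0421, 0.1179]
eef_rot: [[0.014, 0.948, 0.317], [-0.005, 0.317, -0.949], [-1.0, 0.012, 0.009]]
force: [-4.7, -7.4, 24.4]
gripper_width: 0.0598
clock 6.4 mech xyh mm [ -3.1 -23.5  30.9] F mech [-6.9 -5.4 24.4] M [-1.92  1.8   0.19] w 59.8
tool axes in mech (cols) [[0.012, 1.0, -0.015], [-0.009, -0.015, -1.0], [-1.0, 0.012, 0.009]] z 0.1179
turn (tool, rad) [-0.015  0.009 -0.012]
shift tool mm [  0.1  -0.5 -40.5]
```

```bash
python3 -m creep '[{"tx":1.5,"ty":0,"tz":-4,"ax":0,"ay":0,"az":-0.003,"gripper":60},{"tx":1.3,"ty":0,"tz":-5,"ax":0,"ay":0,"az":-0.003,"gripper":60},{"tx":1.3,"ty":0,"tz":-6,"ax":0,"ay":0,"az":-0.003,"gripper":60},{"tx":1.3,"ty":0,"tz":-6,"ax":0,"ay":0,"az":0,"gripper":60},{"tx":1.3,"ty":0,"tz":-6,"ax":0,"ay":0,"az":0,"gripper":60},{"tx":1.3,"ty":0,"tz":-6,"ax":0,"ay":0,"az":0,"gripper":60},{"tx":1.3,"ty":0,"tz":-5,"ax":0,"ay":0,"az":0,"gripper":60},{"tx":1.3,"ty":0,"tz":-3,"ax":0,"ay":0,"az":0,"gripper":60}]'; python3 rel.py -3 17 30.5
```

```text
clock: 7.07
tool_pos: [0.5238, 0.0525, 0.1184]
eef_rot: [[0.031, 0.954, 0.299], [-0.033, 0.3, -0.953], [-0.999, 0.019, 0.041]]
force: [-4.2, -6.3, 17.2]
gripper_width: 0.06
clock 7.0667 mech xyh mm [  0.3 -13.7  31.4] F mech [-6.  -4.6 17.2] M [-1.5   1.21  0.11] w 60.0
tool axes in mech (cols) [[0.018, 0.999, -0.032], [-0.042, -0.032, -0.999], [-0.999, 0.019, 0.041]] z 0.1184
turn (tool, rad) [-0.032  0.041 -0.019]
shift tool mm [ -0.4  -4.3 -30.6]
```

```bash
python3 -m creep '[{"tx":1.5,"ty":-1,"tz":-5,"ax":-0.01,"ay":0.015,"az":-0.006,"gripper":60},{"tx":1.5,"ty":-1,"tz":-5,"ax":-0.01,"ay":0.015,"az":-0.006,"gripper":60},{"tx":1.5,"ty":-1,"tz":-6,"ax":-0.01,"ay":0.015,"az":-0.006,"gripper":60},{"tx":1.5,"ty":-1,"tz":-6,"ax":-0.008,"ay":0.01,"az":-0.004,"gripper":60},{"tx":1.5,"ty":-1,"tz":-6,"ax":-0.005,"ay":0.01,"az":-0.004,"gripper":60},{"tx":1.5,"ty":-1,"tz":-6,"ax":-0.005,"ay":0.01,"az":-0.004,"gripper":60},{"tx":1.5,"ty":-1,"tz":-6,"ax":-0.005,"ay":0.01,"az":-0.004,"gripper":60},{"tx":1.5,"ty":-1,"tz":-6,"ax":-0.005,"ay":0.01,"az":-0.004,"gripper":60}]'; python3 rel.py -3 17 30.5
```

```text
clock: 7.73
tool_pos: [0.5209, 0.0611, 0.1181]
eef_rot: [[0.003, 0.942, 0.336], [0.018, 0.336, -0.942], [-1.0, 0.009, -0.016]]
force: [3.2, -11.1, 9.4]
gripper_width: 0.06
clock 7.7333 mech xyh mm [ 0.4 -4.6 31.1] F mech [ -0.7 -11.5   9.4] M [-2.69 -0.26  0.16] w 60.0
tool axes in mech (cols) [[0.009, 1.0, 0.006], [0.016, 0.006, -1.0], [-1.0, 0.009, -0.016]] z 0.1181
turn (tool, rad) [ 0.006 -0.016 -0.009]
shift tool mm [  0.9  -3.3 -21.6]
```

```bash
python3 -m creep '[{"tx":2.3,"ty":-0.5,"tz":-5,"ax":0.003,"ay":-0.003,"az":-0.003,"gripper":60},{"tx":2.2,"ty":-0.5,"tz":-6,"ax":0.003,"ay":0,"az":-0.003,"gripper":60},{"tx":2,"ty":-0.5,"tz":-6,"ax":0,"ay":0.003,"az":-0.003,"gripper":60},{"tx":2,"ty":-0.5,"tz":-6,"ax":0,"ay":0.003,"az":-0.003,"gripper":60},{"tx":2,"ty":-0.5,"tz":-6,"ax":0,"ay":0.003,"az":-0.003,"gripper":60},{"tx":2,"ty":-0.5,"tz":-6,"ax":0,"ay":0.003,"az":-0.003,"gripper":60},{"tx":2,"ty":-0.5,"tz":-6,"ax":0,"ay":0.003,"az":-0.003,"gripper":60},{"tx":2,"ty":-0.5,"tz":-6,"ax":0,"ay":0.003,"az":-0.003,"gripper":60}]'; python3 rel.py -3 17 30.5
```

```text
clock: 8.4
tool_pos: [0.5213, 0.061, 0.1179]
eef_rot: [[0.012, 0.952, 0.306], [-0.014, 0.306, -0.952], [-1.0, 0.007, 0.017]]
force: [0.0, -15.5, 19.1]
gripper_width: 0.06
clock 8.4 mech xyh mm [ 0.8 -4.9 30.9] F mech [ -5.1 -14.6  19.1] M [-3.44  0.61  0.5 ] w 60.0
tool axes in mech (cols) [[0.006, 1.0, -0.026], [-0.017, -0.026, -1.0], [-1.0, 0.007, 0.017]] z 0.1179
turn (tool, rad) [-0.026  0.017 -0.007]
shift tool mm [  0.   -4.3 -21.8]
```

```bash
python3 - <<'E'
from station import eyes
import cv2,numpy as np
for n in("wrist","top"):
    im,d=eyes.get_image(n);np.save(f"pics/{n}5.npy",d)
    if n=="top": im=cv2.resize(im[120:310,100:340],None,fx=3,fy=3,interpolation=cv2.INTER_CUBIC)
    else: im=cv2.resize(im,None,fx=1.5,fy=1.5)
    cv2.imwrite(f"pics/{n}5.png",im)
E
python3 rel.py
```

```text
clock 8.5 mech xyh mm [ 0.8 -4.8 30.9] F mech [ -4.5 -14.9  18.5] M [-3.51  0.64  0.46] w 60.1
tool axes in mech (cols) [[0.006, 1.0, -0.026], [-0.018, -0.025, -1.0], [-1.0, 0.007, 0.017]] z 0.1179
turn (tool, rad) [-0.026  0.017 -0.007]
```

View pics/wrist5.png

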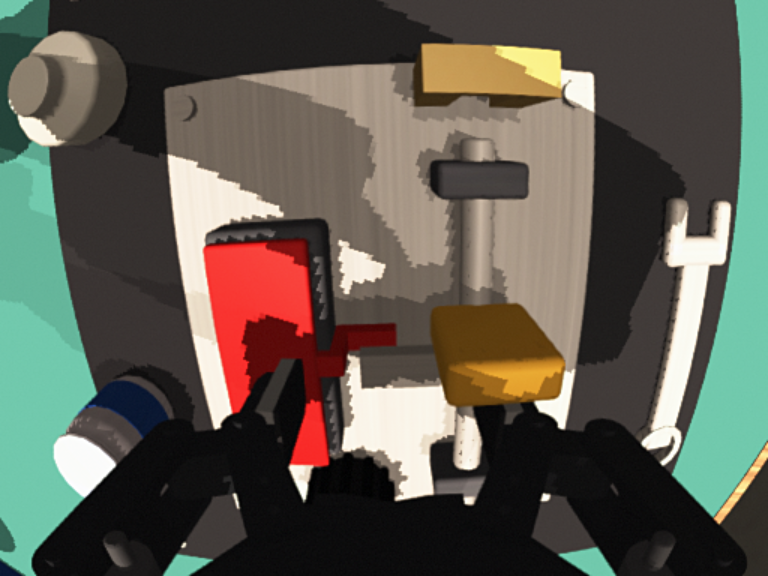

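View pics/top5.png

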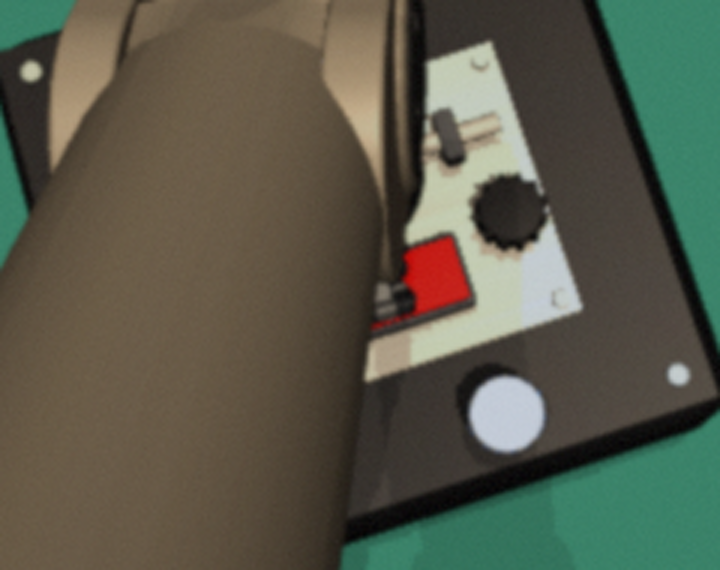

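```bash
cat > hm.py <<'E'
from h import *
import sys
O=np.array([.519,.0653,.087]);a=np.radians(19.3)
R=np.array([[np.cos(a),-np.sin(a),0],[np.sin(a),np.cos(a),0],[0,0,1]])
def wm(im,d):
    c=eyes.get_calibration("wrist");T=np.array(c['cam_to_world'])
    v,u=np.mgrid[0:384,0:512];x=(u-c['cx'])/c['fx'];y=(v-c['cy'])/c['fy'];th=np.hypot(x,y);k=np.tan(th)/np.maximum(th,1e-9)
    P=np.stack([x*k*d,-y*k*d,-d],-1)@T[:3,:3].T+T[:3,3]
    M=(P-O)@R*1000
    hsv=cv2.cvtColor(im,cv2.COLOR_BGR2HSV);H,S,V=[hsv[...,i].astype(int) for i in range(3)]
    yel=(H>10)&(H<35)&(S>100)&(V>50);red=((H<8)|(H>172))&(S>150)&(V>50)
    m=yel&(M[...,2]>66)&(M[...,1]<70);q=M[m];print("handle top n",len(q),"y 2/98",np.percentile(q[:,1],[2,98]).round(1),"h",np.median(q[:,2]).round(1))
    m=yel&(abs(M[...,2]-48)<4)&(M[...,1]>70);q=M[m];print("keeper top n",len(q),"y 2/98",np.percentile(q[:,1],[2,98]).round(1),"h",np.median(q[:,2]).round(1))
    m=red&(M[...,0]<-26);q=M[m];print("catch n",len(q),"h",np.percentile(q[:,2],[10,50,90]).round(1),"y",np.percentile(q[:,1],[1,99]).round(1))
E
python3 - <<'E'
from hm import *
im,d=eyes.get_image("wrist");wm(im,d)
E
python3 rel.py
```

```text
handle top n 2646 y 2/98 [ 7.1 19.9] h 71.8
keeper top n 3040 y 2/98 [ 89.1 102.8] h 48.2
catch n 6623 h [35.4 36.2 37. ] y [-41.6  45.5]
clock 8.55 mech xyh mm [ 0.8 -4.9 30.9] F mech [ -5.3 -14.4  19.2] M [-3.47  0.6   0.52] w 60.1
tool axes in mech (cols) [[0.006, 1.0, -0.026], [-0.017, -0.026, -1.0], [-1.0, 0.007, 0.017]] z 0.1179
turn (tool, rad) [-0.026  0.017 -0.007]
```

```bash
python3 -m creep '[{"tx":1.8,"ty":-0.5,"tz":-8,"ax":-0.006,"ay":0.006,"az":-0.003,"gripper":60},{"tx":1.7,"ty":-0.5,"tz":-9,"ax":-0.006,"ay":0.006,"az":-0.003,"gripper":60},{"tx":1.7,"ty":-0.5,"tz":-9,"ax":-0.006,"ay":0.006,"az":-0.003,"gripper":60},{"tx":1.7,"ty":-0.5,"tz":-9,"ax":-0.006,"ay":0.006,"az":-0.003,"gripper":60},{"tx":1.7,"ty":-0.5,"tz":-9,"ax":-0.006,"ay":0.006,"az":-0.003,"gripper":60},{"tx":1.7,"ty":-0.5,"tz":-9,"ax":-0.006,"ay":0.006,"az":-0.003,"gripper":60},{"tx":1.7,"ty":-0.5,"tz":-9,"ax":-0.006,"ay":0.006,"az":-0.003,"gripper":60},{"tx":1.7,"ty":-0.5,"tz":-9,"ax":-0.006,"ay":0.006,"az":-0.003,"gripper":60}]'; python3 rel.py -3 17 30.5
```

```text
clock: 9.22
tool_pos: [0.5164, 0.0807, 0.1179]
eef_rot: [[0.013, 0.947, 0.321], [-0.017, 0.321, -0.947], [-1.0, 0.007, 0.02]]
force: [2.5, -15.0, 16.8]
gripper_width: 0.0596
clock 9.2167 mech xyh mm [ 2.6 15.4 30.9] F mech [ -2.6 -15.   16.8] M [-3.45  0.12  0.28] w 59.6
tool axes in mech (cols) [[0.007, 1.0, -0.01], [-0.02, -0.01, -1.0], [-1.0, 0.007, 0.02]] z 0.1179
turn (tool, rad) [-0.01   0.02  -0.007]
shift tool mm [ 0.3 -5.6 -1.6]
```

```bash
python3 -m creep '[{"tx":2,"ty":-0.5,"tz":-8,"ax":-0.003,"ay":0.004,"az":-0.002,"gripper":60},{"tx":2,"ty":-0.5,"tz":-8,"ax":-0.003,"ay":0.004,"az":-0.002,"gripper":60},{"tx":2,"ty":-0.5,"tz":-8,"ax":-0.003,"ay":0.004,"az":0,"gripper":60},{"tx":2,"ty":-0.5,"tz":-8,"ax":0,"ay":0.004,"az":0,"gripper":60},{"tx":2,"ty":-0.5,"tz":-6,"ax":0,"ay":0,"az":0,"gripper":60},{"tx":2,"ty":0,"tz":-4,"ax":0,"ay":0,"az":0,"gripper":60},{"tx":2,"ty":0,"tz":-3,"ax":0,"ay":0,"az":0,"gripper":60},{"tx":2,"ty":0,"tz":-2,"ax":0,"ay":0,"az":0,"gripper":60}]'; python3 rel.py -3 17 30.5
python3 - <<'E'
from hm import *
im,d=eyes.get_image("wrist");wm(im,d);cv2.imwrite("pics/wrist6.png",im)
E
```

```text
clock: 9.88
tool_pos: [0.5165, 0.0815, 0.1182]
eef_rot: [[0.032, 0.954, 0.299], [-0.038, 0.3, -0.953], [-0.999, 0.019, 0.046]]
force: [-8.7, -3.1, 27.4]
gripper_width: 0.0601
clock 9.8833 mech xyh mm [ 3.  16.1 31.2] F mech [-9.2 -0.  27.4] M [-1.01  2.33  0.01] w 60.1
tool axes in mech (cols) [[0.018, 0.999, -0.032], [-0.046, -0.032, -0.998], [-0.999, 0.019, 0.046]] z 0.1182
turn (tool, rad) [-0.032  0.046 -0.019]
shift tool mm [ 0.5 -6.  -0.7]
handle top n 2682 y 2/98 [29.7 42.6] h 71.8
keeper top n 3089 y 2/98 [ 89.5 102.8] h 48.3
catch n 4204 h [35.3 36.1 36.9] y [-39.   45.8]
```

View pics/wrist6.png

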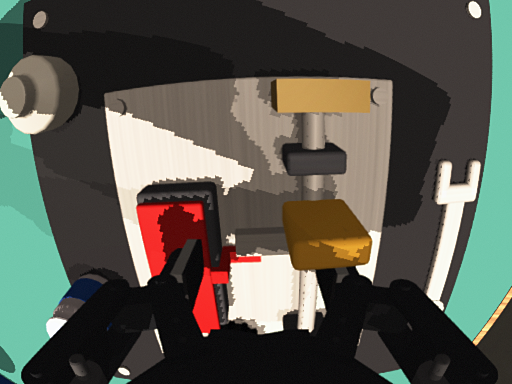

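```bash
python3 -m creep '[{"tx":-3,"ty":0,"tz":1,"ax":0,"ay":0,"az":0,"gripper":60},{"tx":-5,"ty":0,"tz":1,"ax":0,"ay":0.0,"az":0,"gripper":60},{"tx":-8,"ty":0,"tz":1,"ax":0,"ay":0.0,"az":0,"gripper":60},{"tx":-10,"ty":0,"tz":0,"ax":0,"ay":0,"az":0,"gripper":60},{"tx":-12,"ty":0,"tz":0,"ax":0,"ay":0,"az":0,"gripper":60},{"tx":-14,"ty":0,"tz":0,"ax":0,"ay":0,"az":0,"gripper":60},{"tx":-14,"ty":0,"tz":0,"ax":0,"ay":0,"az":0,"gripper":60},{"tx":-14,"ty":0,"tz":0,"ax":0,"ay":0,"az":0,"gripper":60}]'; python3 rel.py
```

```text
clock: 10.6
tool_pos: [0.5132, 0.0809, 0.2022]
eef_rot: [[0.029, 0.954, 0.298], [-0.039, 0.299, -0.953], [-0.999, 0.016, 0.046]]
force: [-0.3, -0.2, 0.5]
gripper_width: 0.0599
clock 10.6 mech xyh mm [ -0.3  16.6 115.2] F mech [-0.4 -0.   0.5] M [0.06 0.04 0.03] w 59.9
tool axes in mech (cols) [[0.015, 0.999, -0.034], [-0.046, -0.033, -0.998], [-0.999, 0.016, 0.046]] z 0.2022
turn (tool, rad) [-0.033  0.046 -0.015]
```

```bash
python3 -m creep '[{"tx":-14,"ty":0,"tz":0,"ax":0,"ay":0,"az":0,"gripper":60},{"tx":-14,"ty":0,"tz":0,"ax":0,"ay":0.0,"az":0,"gripper":60},{"tx":-10,"ty":0,"tz":0,"ax":0,"ay":0.0,"az":0,"gripper":60},{"tx":-5,"ty":0,"tz":0,"ax":0,"ay":0,"az":0,"gripper":60},{"tx":0,"ty":0,"tz":0,"ax":0,"ay":0,"az":0,"gripper":60},{"tx":0,"ty":0,"tz":0,"ax":0,"ay":0,"az":0,"gripper":60},{"tx":0,"ty":0,"tz":0,"ax":0,"ay":0,"az":0,"gripper":60},{"tx":0,"ty":0,"tz":0,"ax":0,"ay":0,"az":0,"gripper":60}]'; python3 rel.py
python3 - <<'E'
from hm import *
im,d=eyes.get_image("wrist");wm(im,d);cv2.imwrite("pics/wrist7.png",im)
E
```

```text
clock: 11.27
tool_pos: [0.5123, 0.082, 0.2506]
eef_rot: [[0.033, 0.954, 0.298], [-0.038, 0.299, -0.953], [-0.999, 0.02, 0.047]]
force: [-0.0, 0.4, -0.5]
gripper_width: 0.06
clock 11.2667 mech xyh mm [ -0.8  18.  163.6] F mech [ 0.1  0.4 -0.5] M [0.03 0.08 0.04] w 60.0
tool axes in mech (cols) [[0.019, 0.999, -0.034], [-0.047, -0.033, -0.998], [-0.999, 0.02, 0.047]] z 0.2506
turn (tool, rad) [-0.034  0.047 -0.019]
handle top n 709 y 2/98 [29.  42.3] h 71.7
keeper top n 754 y 2/98 [ 89.4 102.4] h 48.1
catch n 3228 h [45.3 46.2 47. ] y [-42.6  45.1]
```

View pics/wrist7.png

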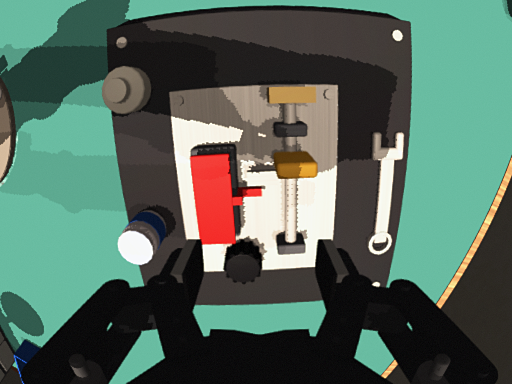

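The catch is back up at h 46.2 and the handle sits at y ≈ 35, so the bolt is at about 30 mm with its rod in the keeper. The tin, foot and spanner look undisturbed, and the hand is clear with no force on it.

```bash
python3 -c "
from station import env
print(env.close_job())"
```

```text
the job is handed in; nothing more can be done
None
```

The bolt is across in the keeper and the catch has sprung back up behind it. I handed the job in at about 11.3 s of the 29 s allowed; no verdict was reported.

**What I did:** I held the red catch at its stop with one fingertip and pushed the yellow handle all the way across with the other. Then I lifted straight up.

**Last checks, from the wrist camera:**
- **Catch:** it stayed fully down at every look during the push (top at h 36) and is up again now (h 46.2).
- **Bolt:** the handle centre is at about y 35, so the bolt is at about 30 mm, with the rod through the keeper.
- **Hand:** it is clear of everything, with the force reading about 0 N.
- **Tin, foot and spanner:** they look undisturbed in the picture. I judged this by eye and did not measure it.

**Disagreements and trouble:**
- **Push stalled twice:** friction on the catch stopped it, once before any travel and once near 9 mm. Larger push steps got it moving.
- **Low press force:** it read 9.4 N once on the way, close to the 8 N needed at the stop, so I pressed harder.
- **Camera offset:** my first wrist-camera positions were about 4–5 mm off in y against the fixed cameras. The arm was still drifting when that picture was taken. Later readings agreed to about 1 mm at the keeper.

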